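Nest the glue pot in the water pan, handles clear

TASK

Nest the slimmer of the two steel glue pots in the water pan on the warmer: turn it so that its handle drops into the split in the pan's handle band, clear of the pan's own handle, and the pot stands upright and fully home on the pan's floor, then let go. Lower it in rather than dropping it, and leave the bigger pot and the small amber jar where they are.

Things in the scene. Friction and masses are not known exactly. Their poses are not given: they have to be found in the camera images.
- pot_centre (a point): Slim open steel glue pot, the one to nest: a cylinder 60 mm in outer diameter, 100 mm tall, wall 3 mm, about 280 g, standing on the bench. Point on its axis, half-way up (50 mm); z up its axis, x along its handle. Its upper 40 mm is plain wall all round, free to be gripped across the diameter; home, that part still stands above the pan's band.
- pot_handle (a point): Point on the slim pot's handle, in the middle of its wooden grip, 100 mm from the pot's axis, 54 mm over its underside. One straight level bar along the pot's +x: steel 10 mm wide to 63 mm from the axis (underside 48 mm, top 56 mm over the pot's underside), then a wooden grip 14 mm wide and 12 mm high out to 138 mm.
- pan_floor (a point): Point on the round water pan's axis at its inner floor, 49 mm over the bench. Inner diameter 68 mm, outer 76, rim 46 mm above this point. The pan does not move on its warmer, a fixed grey block 190 x 150 x 45 mm. This frame is the warmer's and does NOT show how the pan is turned. Home, the pot's underside rests here; turned wrongly, its handle lands on the band's edge 12 mm too high.
- band_top (a point): Point on the pan's axis, level with the top edge of the steel band clamped round it (84 mm outer diameter, 4 mm thick), 60 mm above the pan's floor and 14 mm above its rim. The band carries the pan's own handle, 22 mm wide, reaching 183 mm from the axis; exactly opposite, the band has a split 14 mm wide, deeper than the rim, with bent-out ends 53 mm from the axis. Frame as pan_floor's.
- split_side (a point): Fixed mark on the warmer's top, 75 mm from the pan's axis to the robot's side (world -x). The split in the band faces this way give or take 45 degrees (0.79 rad); its direction is not in any reading. See it, or feel for it: turn the pot with its handle resting lightly on the band until it can go down.
- big_pot_centre (a point): A bystander: a like steel pot, 78 mm in diameter and 100 mm tall, too wide for the pan. Point on its axis half-way up (50 mm); x along its handle, whose end is 147 mm from the axis. Leave it standing.
- jar_centre (a point): A bystander: small closed amber glass jar, 48 mm in diameter, 62 mm tall. Point on its axis, half-way up (31 mm). Leave it standing.
Not all that is in view belongs to the job. Leave any pink look-alike of the part that bears pan_floor alone.

How it is judged (in metres and radians):
At the end, for the whole second after the job is handed in: The slim pot stands at rest in the pan, its underside within 4 mm of the pan's floor, its axis within 8 mm of the pan's and within 0.06 rad of upright (possible only with its handle down in the split) (z of pot_centre in the frame of pan_floor between 0.045 and 0.054 m and horizontal distance between pot_centre and pan_floor below 0.008 m and angle between pot_centre's own z axis and vertical below 0.06 rad and linear speed of pot below 0.02 m/s); the robot touches nothing.
It fails at once if the bigger pot is moved more than 30 mm (distance of big_pot_centre from where it was at the start of the episode above 0.03 m).
It fails at once if the small jar is moved more than 30 mm (distance of jar_centre from where it was at the start of the episode above 0.03 m).
It fails at once if the pot is dropped into the pan (over the pan and falling faster than 0.7 m/s) (horizontal distance between pot_centre and pan_floor below 0.015 m and z of pot_centre in the frame of pan_floor below 0.12 m and linear speed of pot above 0.7 m/s).
It also fails if it takes over 51 s, if anything falls off the work surface, if the arm or the gripper's body presses on something with over 40 N, if the wrist force passes 120 N, or if a joint passes its speed limit or range.

ROBOT

A 6-joint arm with a two-finger parallel gripper is mounted at the origin on the work surface. World frame = base frame: x ahead of the robot, y to its left, z up, the work surface at z = 0. Lengths are in m, angles in degrees, forces in N, time in s.
With the tool pointing down it reaches from about 0.35 to 0.8 m from the base axis. Payload 7.3 kg.
Tool frame: the origin (TCP) lies at the very end of the fingers, on their centre line; the grasp point (between the pads) lies 19 mm behind it; z points along the fingers, y is the line along which they close (so a half turn about z gives the same grasp; the last joint's range is limited). The gripper opens to 85 mm and grips with 20 to 120 N. Pads are 22 mm wide; open, the fingers measure 114 mm over their backs; the gripper's body (76 mm by 85 mm) begins 54 mm behind the grasp point. The pads swing forward as they close: fully open they stand 13 mm farther back than shut.
Start: joints at [-75.401, 19.595, 87.324, -0, 73.075, -8.365], TCP at [0.205, -0.483, 0.194] pointing down, gripper open.
Joint ranges: [-145.02, 145.02], [-44.19, 115.74], [2.07, 154.8], [-57.11, 237.11], [16.16, 152.29], [-177.93, 177.93]. Speed limits (degrees/s): [147.25, 147.25, 180, 180, 180, 180].

INTERFACE

Orientations are given as a 3x3 rotation matrix whose columns are the frame's x, y, z axes.
In Python, from bench import robot gives the robot as it stands. The module is installed in compiled form; this text tells all that it offers.
- The arm moves only by the tool servo_tool, never from a script. Its argument "motion" is one flat list of numbers, 4 for each row, row after row: the shift along the tool's x, y, z normalised to -1 to 1, where 1 is 0.02 m, then the turn about the tool's z normalised to -1 to 1, where 1 is 4 degrees. In form: [x, y, z, twist, x, y, z, twist, ...]. A call has 1 to 12 rows; each row shifts and turns the commanded pose from where the row before left it, along the tool's axes as they then stand; what a row does not reach is not made up. A row lasts 1/12 s, in which the tool goes at most 41.7 mm and 7.16 degrees, less where a joint would pass 70% of its speed; a pose out of reach is approached as far as the arm can. A call with a number of a shift or a turn outside -1 to 1 is refused whole. A call with a gripper value outside its range is refused whole. "grip" is the gripper's target within -1 to 1 (fully open at 1, half-way at 0, shut at -1), set as the call begins (left out, the last holds). The fingers move at their own pace and stop on an object; "force" is the grip in N (left out, the last holds). Time passes only in rows, so rows that do not move let the fingers close. It gives the time, the measured TCP pose, the force, the opening and the grip force at its end, in the units of the state.
- robot.sense(): the state, without advancing time (a new reading comes with each control period).
- robot.camera(name): name is "scene" or "side" or "wrist"; returns the picture (420x560x3 uint8, red, green, blue); there is no depth.
- robot.camera_model(name): a dict with "fx", "fy", "cx", "cy" (pixels), "view" (4x4, takes a point from world to camera coordinates); the wrist camera has in their place "tool_from_camera" (4x4, takes a point from camera to tool coordinates, whose origin is the TCP and whose axes are the flange's). Camera axes: x right, y down, z forward; pixel columns grow to the right and rows downward; lengths in m; the calibration is good to about 2 mm. A picture is of the moment at which its call begins: read the wrist's pose just before it. camera_model takes no time and is no camera call.
- robot.sign_off(): hands the job in; it is judged then, once.
The state is a dict: "time": time; "qpos": joint angles; "dq": joint speeds; "effort": joint torques, N m; "position": TCP position; "orientation": TCP orientation; "ft_force": force on the tool from outside, world axes, zero at the start; "ft_torque": the same for the moment, N m; "grip_width": finger opening in m; "finger_force": force on a finger pad.
Only numpy, scipy, OpenCV 4.12 (cv2) and the standard library are available. Lean on these libraries where they do the work, as an engineer would, in place of code of your own. Each camera call takes 0.05 s, during which the arm holds its last target. There are 200 camera calls.

## Working session

There is one attempt and no reset: what is moved stays moved. The work goes in short steps, Python scripts to look and compute and a tool call to move; the robot and the scene stay as the last step left them, time stands still between calls to the robot, and variables do not carry over. Pictures are saved under pics/ and viewed, at most 10 in all, crops included, and the job is handed in when it is done.

Besides the shell and the picture viewer there is one more tool, called after ">>>" as name(argument=value, ...) on one line, values as JSON. servo_tool: Moves the arm, as the interface text tells. Scaled input: -1 to 1 covers 0.02 m each way for a shift and 4 degrees each way for a turn. Its arguments: {"type":"object","properties":{"motion":{"type":"array"},"grip":{"type":"number"},"force":{"type":"number"}},"required":["motion"]}

```bash
mkdir -p pics
python3 - <<'E'
from bench import robot
import cv2,numpy as np
s=robot.sense();print(s)
for n in ("scene","side"):
    im=robot.camera(n);cv2.imwrite(f"pics/{n}1.png",im[:,:,::-1])
    m=robot.camera_model(n);print(n,{k:np.round(v,4).tolist() for k,v in m.items()})
print(robot.camera_model("wrist"))
E
```

```text
{'time': 0.0, 'qpos': array([-7.54009876e+01,  1.96374173e+01,  8.73781788e+01, -9.12180872e-04,
        7.30761998e+01, -8.36373079e+00]), 'dq': array([ 0.04141087, -0.01917833,  0.02692919,  0.03615098, -0.06915603,
       -0.0353593 ]), 'effort': array([-4.78462389e-04, -4.33672428e+01, -2.46013749e+01, -1.60999198e-04,
        7.85846030e-03,  3.04411378e-05]), 'position': array([ 0.20472587, -0.48292023,  0.19301136]), 'orientation': array([[ 9.20756966e-01,  3.90136430e-01, -4.18563304e-04],
       [ 3.90136593e-01, -9.20755693e-01,  1.54657466e-03],
       [ 2.17980569e-04, -1.58731625e-03, -9.99998716e-01]]), 'ft_force': array([0.23417566, 0.10511448, 0.88805393]), 'ft_torque': array([ 0.00743039, -0.02807497, -0.00208884]), 'finger_force': 0.0, 'grip_width': 0.08588527078008946}
scene {'fx': 491.7268, 'fy': 491.7268, 'cx': 279.842, 'cy': 210.4636, 'view': [[0.6918, 0.722, -0.0126, -0.3299], [0.5517, -0.5397, -0.6359, -0.1728], [-0.4659, 0.4329, -0.7717, 1.4505], [0.0, 0.0, 0.0, 1.0]]}
side {'fx': 458.6332, 'fy': 458.6332, 'cx': 273.0983, 'cy': 209.86, 'view': [[-0.9538, -0.3004, -0.0017, 0.4227], [-0.181, 0.5793, -0.7948, 0.1391], [0.2397, -0.7578, -0.6069, 0.9704], [0.0, 0.0, 0.0, 1.0]]}
{'fx': 290.36451175852653, 'fy': 290.36451175852653, 'cx': 279.57630305667993, 'cy': 210.20522869849734, 'tool_from_camera': array([[ 8.99404525e-04, -9.63096484e-01, -2.69154887e-01,
         6.86099092e-02],
       [ 9.99999446e-01,  7.18927601e-04,  7.69101328e-04,
        -1.78297831e-03],
       [-5.47215908e-04, -2.69155430e-01,  9.63096597e-01,
        -1.79925934e-01],
       [ 0.00000000e+00,  0.00000000e+00,  0.00000000e+00,
         1.00000000e+00]])}
```

View pics/scene1.png

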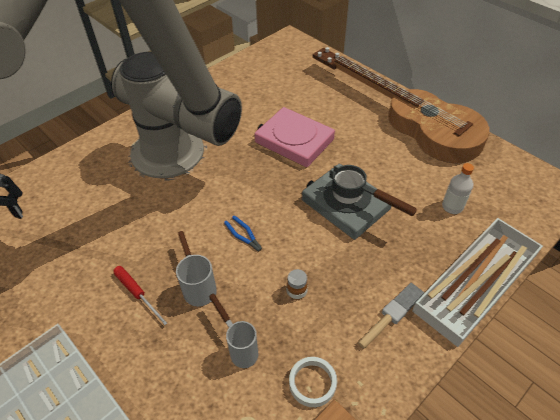

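View pics/side1.png

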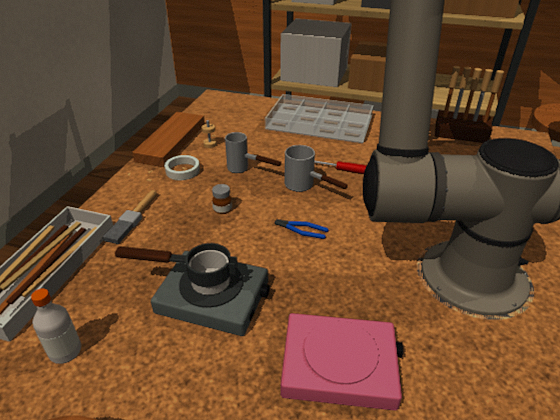

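The scene view shows the slim pot with its rim at about (242,331) and its handle tip near (213,298). The big pot is at (196,268), the jar at (297,275), and the pan's band at (349,175) with its handle tip at (412,210). In the side view the slim pot's rim is at (237,140), the pan's band at (209,254), and the handle tip at (117,252).

```bash
cat > h.py <<'E'
from bench import robot
import cv2,numpy as np
def P(n):
    m=robot.camera_model(n)
    if n=="wrist":
        s=robot.sense();T=np.eye(4);T[:3,:3]=s["orientation"];T[:3,3]=s["position"]
        V=np.linalg.inv(T@m["tool_from_camera"])
    else: V=np.array(m["view"])
    return np.array([[m["fx"],0,m["cx"]],[0,m["fy"],m["cy"]],[0,0,1]])@V[:3]
def tri(a,b,n1="scene",n2="side"):
    X=cv2.triangulatePoints(P(n1),P(n2),np.float64(a).reshape(2,1),np.float64(b).reshape(2,1));return (X[:3]/X[3]).ravel()
def plane(n,u,z,Pm=None):
    M=P(n) if Pm is None else Pm
    H=np.c_[M[:,0],M[:,1],M[:,2]*z+M[:,3]];x=np.linalg.solve(H,[u[0],u[1],1]);return x[:2]/x[2]
def proj(n,X,Pm=None):
    M=P(n) if Pm is None else Pm
    x=M@np.append(X,1);return x[:2]/x[2]
E
python3 - <<'E'
from h import *
np.set_printoptions(precision=4,suppress=True)
for nm,a,b,z in [("slim rim",(242,331),(237,140),.1),("slim tip",(213,298),(281,162),.054),("big rim",(196,268),(299,156),.1),("bigtip",(182,234),(346,186),.054),("jar top",(297,275),(221,190),.062),("band",(349,175),(209,254),.109),("panhandle",(412,210),(117,252),.1)]:
    print(nm,tri(a,b),plane("scene",a,z),plane("side",b,z))
im=[cv2.imread("pics/scene1.png")[140:230,290:425],cv2.imread("pics/side1.png")[225:335,110:280],cv2.imread("pics/scene1.png")[285:375,200:335]]
cv2.imwrite("pics/c1.png",np.hstack([cv2.resize(i,None,fx=f,fy=f,interpolation=3)[:450,:w] for i,f,w in ((im[0],5,400),(im[2],5,400))]))
E
```

```text
slim rim [ 0.6222 -0.2424  0.0953] [ 0.6242 -0.2436] [ 0.6188 -0.2344]
slim tip [ 0.4977 -0.2277  0.0547] [ 0.5019 -0.2259] [ 0.4944 -0.2337]
big rim [ 0.4394 -0.216   0.0931] [ 0.4422 -0.2184] [ 0.4377 -0.203 ]
bigtip [ 0.3093 -0.1701  0.0535] [ 0.3127 -0.1696] [ 0.3071 -0.1726]
jar top [ 0.5924 -0.0552  0.061 ] [ 0.5921 -0.056 ] [ 0.5926 -0.0532]
band [0.5    0.2176 0.1161] [0.4962 0.2233] [0.5034 0.2106]
panhandle [0.6745 0.2505 0.1024] [0.6714 0.2504] [0.6796 0.2497]
```

View pics/c1.png

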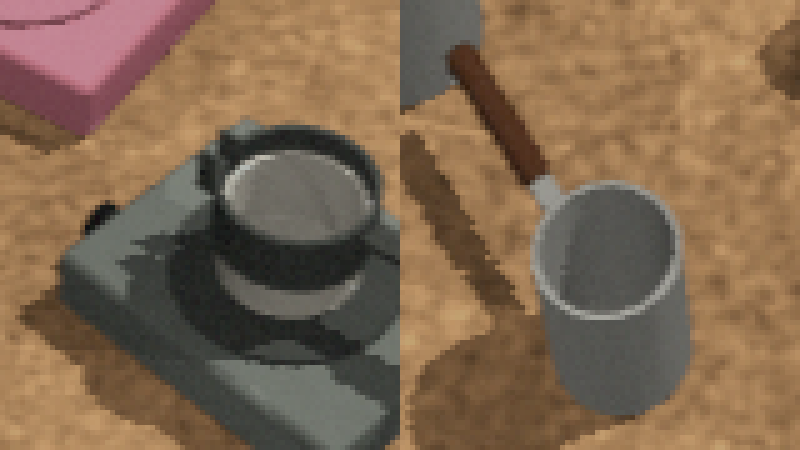

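The crop puts the slim pot's rim ellipse centre at (241.5,335.2) and the band's top ellipse centre at about (349.5,176.6). The pan's handle points to roughly 11° in the world, so the split faces about 191°. I'll go above the pot for a close look.

```bash
cat >> h.py <<'E'
def go(x,y,z,yaw):
    "print the twist to do first, then the tool-axis shift (in units) after it"
    s=robot.sense();R=s["orientation"];c=np.degrees(np.arctan2(R[1,0],R[0,0]))
    tw=-((yaw-c+180)%360-180);a=np.radians(yaw)
    Rn=np.array([[np.cos(a),np.sin(a),0],[np.sin(a),-np.cos(a),0],[0,0,-1]])
    print("t",round(s["time"],2),"yaw",round(c,2),"pos",s["position"].round(4),"twist units",round(tw/4,3),"shift units",(Rn.T@(np.array([x,y,z])-s["position"])/.02).round(3),"F",s["ft_force"].round(1),"w",round(s["grip_width"],4))
E
python3 - <<'E'
from h import *
p=plane("scene",(241.5,335.2),.1);b=plane("scene",(349.5,176.6),.109);print(p,b)
go(p[0],p[1],.2,-7)
E
```

```text
[ 0.63027443 -0.25016625] [0.500697   0.22003965]
t 0.1 yaw 22.96 pos [ 0.2047 -0.483   0.1931] twist units 7.491 shift units [ 19.7   -14.148  -0.345] F [-0.3  0.   0.2] w 0.0852
```

>>> servo_tool(motion=[0,0,-0.1,1,0,0,-0.1,1,0,0,-0.1,1,0,0,0,1,0,0,0,1,0,0,0,1,0,0,0,1,0,0,0,0.5,0.5,-0.35,0,0,0.9,-0.65,0,0,0.9,-0.65,0,0,0.9,-0.65,0,0], grip=1)

```text
time: 1.1
position: [0.2752, -0.4445, 0.1994]
orientation: [[0.993, -0.122, 0.0], [-0.122, -0.993, 0.001], [-0.0, -0.001, -1.0]]
ft_force: [-0.0, -0.2, 1.1]
grip_width: 0.0854
finger_force: 0.0
```

>>> servo_tool(motion=[1,-0.7,0,0,1,-0.7,0,0,1,-0.7,0,0,1,-0.7,0,0,1,-0.7,0,0,1,-0.7,0,0,1,-0.7,0,0,1,-0.7,0,0,1,-0.7,0,0,1,-0.7,0,0,1,-0.7,0,0,1,-0.7,0,0])

```text
time: 2.1
position: [0.5341, -0.3064, 0.1994]
orientation: [[0.993, -0.121, -0.0], [-0.121, -0.993, 0.001], [-0.001, -0.001, -1.0]]
ft_force: [0.2, -0.7, -0.0]
grip_width: 0.0854
finger_force: 0.0
```

>>> servo_tool(motion=[1,-0.8,0,0,1,-0.8,0,0,1,-0.8,0,0,1,-0.7,0,0,0.5,-0.35,0,0,0,0,0,0,0,0,0,0,0,0,0,0])

```text
time: 2.77
position: [0.6299, -0.2507, 0.1994]
orientation: [[0.993, -0.122, -0.001], [-0.122, -0.993, 0.0], [-0.001, 0.0, -1.0]]
ft_force: [-0.9, 0.9, 0.1]
grip_width: 0.0856
finger_force: 0.0
```

Run:
```python
from h import *
go(.63,-.25,.2,-7)
np.save("Pw1.npy",P("wrist"));cv2.imwrite("pics/w1.png",robot.camera("wrist")[:,:,::-1])
```

```text
t 2.77 yaw -7.01 pos [ 0.6299 -0.2507  0.1994] twist units -0.002 shift units [-0.001 -0.035 -0.032] F [-0.9  0.9  0.1] w 0.0856
```

View pics/w1.png

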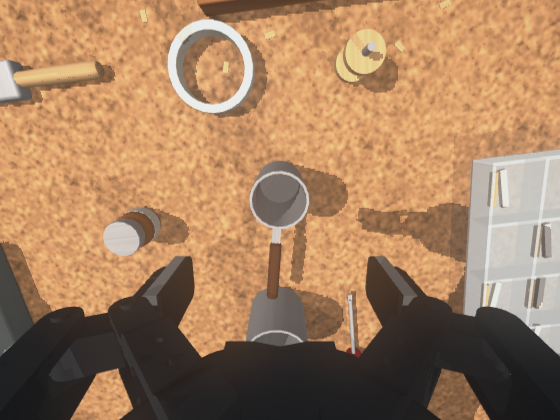

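The pot's rim is centred at (279,200), and the handle runs from (277,232) to its tip at (273,297).

Run:
```python
from h import *
M=np.load("Pw1.npy")
g=cv2.cvtColor(cv2.imread("pics/w1.png"),cv2.COLOR_BGR2GRAY)
c=plane("wrist",(279,200),.1,M);n=plane("wrist",(277,234),.056,M);t=plane("wrist",(273,296),.058,M)
e=[plane("wrist",u,.1,M) for u in ((250,200),(308,200),(279,172),(279,228))]
print(c,n,t,np.linalg.norm(e[0]-e[1]),np.linalg.norm(e[2]-e[3]))
for a,b in((c,t),(n,t),(c,n)):
    d=b-a;print(np.linalg.norm(d),np.degrees(np.arctan2(d[1],d[0])))
print("grip pt px",proj("wrist",[.6299,-.2507,.1],M))
```

```text
[ 0.63025957 -0.24855833] [ 0.57887635 -0.23978917] [ 0.49828042 -0.22472937] 0.057360943184508746 0.05699967573611367
0.1341130693344804 169.76545386343338
0.08199086111157555 169.41601572732955
0.052126131612097455 170.31510131728663
grip pt px [281.19347175 200.09599789]
```

>>> servo_tool(motion=[0,-0.1,0,0.8,0,0,0.9,0,0,0,0.9,0,0,0,0.9,0,0,0,0.9,0,0,0,0.9,0,0,0,0.9,0,0,0,0.7,0,0,0,0.4,0,0,0,0.3,0,0,0,0,0,0,0,0,0])

```text
time: 3.82
position: [0.6309, -0.2492, 0.0644]
orientation: [[0.984, -0.178, 0.001], [-0.178, -0.984, -0.0], [0.001, 0.0, -1.0]]
ft_force: [-0.2, -0.0, 0.6]
grip_width: 0.0855
finger_force: 0.0
```

>>> servo_tool(motion=[0,0,0,0,0,0,0,0,0,0,0,0,0,0,0,0,0,0,0,0,0,0,0,0,0,0,0,0,0,0,0,0,0,0,0,0,0,0,0,0], grip=-1, force=50)

```text
time: 4.65
position: [0.6308, -0.2488, 0.0637]
orientation: [[0.984, -0.178, -0.0], [-0.178, -0.984, -0.0], [-0.0, 0.0, -1.0]]
ft_force: [-0.2, 0.3, -0.1]
grip_width: -0.0
finger_force: 0.0
```

Run:
```python
from h import *
go(.63,-.25,.2,-7)
np.save("Pw2.npy",P("wrist"));a=robot.camera("wrist")[:,:,::-1]
b=robot.camera("side")[:,:,::-1][100:200,180:320]
cv2.imwrite("pics/w2.png",np.hstack([a[60:340,130:430],cv2.resize(b,(392,280),interpolation=3)]))
```

```text
t 4.65 yaw -10.24 pos [ 0.6308 -0.2488  0.0637] twist units -0.809 shift units [-0.032  0.064 -6.816] F [-0.2  0.3 -0.1] w -0.0
```

View pics/w2.png

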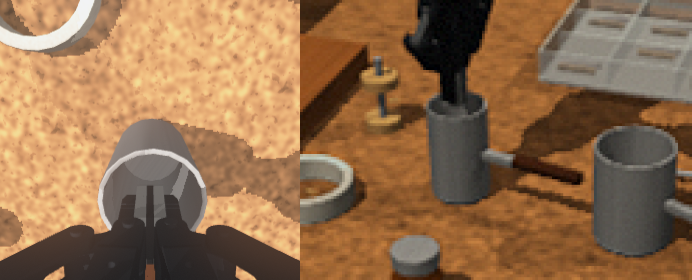

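The fingers shut to zero width inside or above the pot mouth, so the open tips stand farther back than I allowed for. I'll raise, part-open the gripper, and measure where the tips really are.

>>> servo_tool(motion=[0,0,-0.5,0,0,0,-0.8,0,0,0,-0.9,0,0,0,-0.9,0,0,0,-0.9,0,0,0,0,0])

```text
time: 5.25
position: [0.6328, -0.2499, 0.1491]
orientation: [[0.984, -0.178, 0.007], [-0.178, -0.984, -0.004], [0.008, 0.003, -1.0]]
ft_force: [0.4, 0.3, 0.4]
grip_width: 0.0001
finger_force: 0.0
```

>>> servo_tool(motion=[0,0,0,0,0,0,0,0,0,0,0,0,0,0,0,0,0,0,0,0,0,0,0,0,0,0,0,0], grip=0.6)

```text
time: 5.83
position: [0.6307, -0.2488, 0.1433]
orientation: [[0.984, -0.178, -0.0], [-0.178, -0.984, 0.0], [-0.0, -0.0, -1.0]]
ft_force: [-0.6, -0.1, -0.3]
grip_width: 0.0682
finger_force: 0.0
```

Run:
```python
from h import *
go(.63,-.25,.2,-7)
np.save("Pw3.npy",P("wrist"));a=robot.camera("wrist")[:,:,::-1]
cv2.imwrite("pics/w3full.png",a)
b=robot.camera("side")[:,:,::-1];cv2.imwrite("pics/s3full.png",b);b=b[60:200,180:320]
cv2.imwrite("pics/w3.png",np.hstack([cv2.resize(a[120:400,130:430],(429,400)),cv2.resize(b,(370,400),interpolation=3)[:, :370]]))
```

```text
t 5.83 yaw -10.24 pos [ 0.6307 -0.2488  0.1433] twist units -0.81 shift units [-0.027  0.063 -2.833] F [-0.6 -0.1 -0.3] w 0.0682
```

View pics/w3.png

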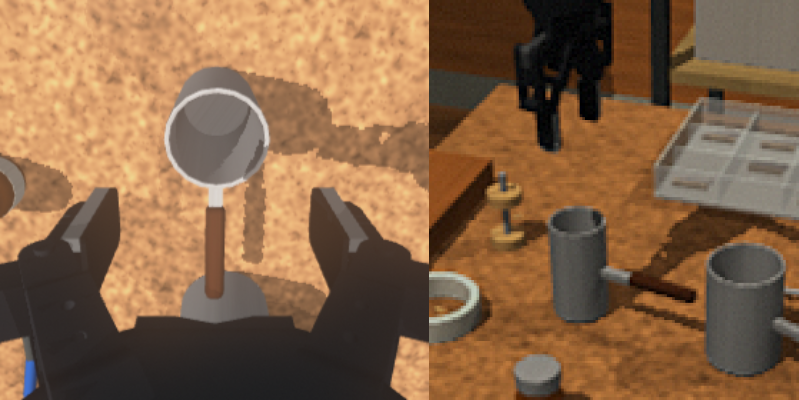

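In the side view the near fingertip is at (225,112.5) and the far one at (241,101). In the wrist view the pot's rim centre is at (281.7,216.6).

Run:
```python
from h import *
M=np.load("Pw3.npy");T=np.array([.6307,-.2488]);a=np.radians(-10.24);ya=np.array([np.sin(a),-np.cos(a)])
print("pot",plane("wrist",(281.7,216.6),.1,M), [np.linalg.norm(plane("wrist",(246,216.6),.1,M)-plane("wrist",(318.5,216.6),.1,M))])
for s in(-1,1):
  for z in (.13,.15,.16,.17,.18,.19,.2): print(s,z,proj("side",np.append(T+ya*s*.040,z)).round(1),proj("wrist",np.append(T+ya*s*.034,z),M).round(1))
```

```text
pot [ 0.63056312 -0.2489403 ] [np.float64(0.058238054303441075)]
-1 0.13 [226.2 133.2] [233.4 228.8]
-1 0.15 [225.7 126.3] [228.6 239.2]
-1 0.16 [225.5 122.8] [225.8 245.2]
-1 0.17 [225.2 119.3] [222.7 252. ]
-1 0.18 [225.  115.7] [219.2 259.6]
-1 0.19 [224.7 112.1] [215.2 268.2]
-1 0.2 [224.5 108.4] [210.7 278. ]
1 0.13 [241.9 121. ] [330.1 228.9]
1 0.15 [241.6 114.3] [335.3 239.3]
1 0.16 [241.4 110.9] [338.4 245.3]
1 0.17 [241.2 107.4] [341.8 252.1]
1 0.18 [241.1 104. ] [345.6 259.7]
1 0.19 [240.9 100.5] [350.  268.3]
1 0.2 [240.7  96.9] [354.9 278.1]
```

The real fingertips sit about 45 mm behind the nominal TCP at this opening. The body is behind them in proportion. I'll descend by the measured tips and check before closing.

>>> servo_tool(motion=[0,0,0.5,0,0,0,0.8,0,0,0,0.8,0,0,0,0.8,0,0,0,0.8,0,0,0,0.7,0,0,0,0.6,0,0,0,0.4,0,0,0,0.2,0,0,0,0,0,0,0,0,0], grip=0.8)

```text
time: 6.85
position: [0.6311, -0.249, 0.0321]
orientation: [[0.984, -0.178, 0.001], [-0.178, -0.984, -0.0], [0.001, 0.0, -1.0]]
ft_force: [-0.4, 0.4, -0.1]
grip_width: 0.0768
finger_force: 0.0
```

Run:
```python
from h import *
go(.63,-.25,.2,-7)
a=robot.camera("wrist")[:,:,::-1]
b=robot.camera("side")[:,:,::-1];b=b[80:200,180:300]
cv2.imwrite("pics/w4.png",np.hstack([cv2.resize(a[120:400,130:430],(321,300)),cv2.resize(b,(470,470),interpolation=3)[100:400]]))
```

```text
t 6.85 yaw -10.24 pos [ 0.6311 -0.249   0.0321] twist units -0.809 shift units [-0.049  0.055 -8.395] F [-0.4  0.4 -0.1] w 0.0768
```

View pics/w4.png

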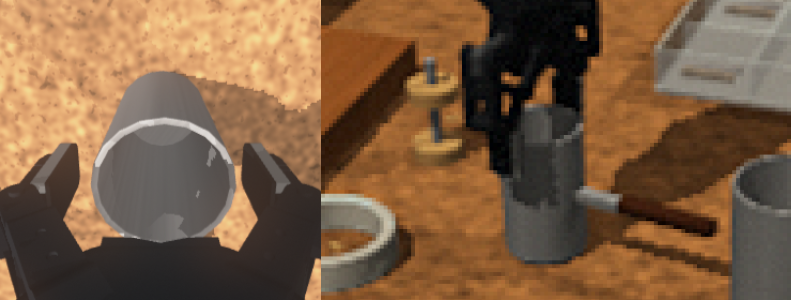

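The wrist view shows the pot centred between the fingers, but the side view hints at an offset along the handle. I'll check with a numeric circle fit, without viewing another picture.

```bash
cat > fit.py <<'E'
from h import *
th=np.linspace(0,2*np.pi,180,endpoint=False)
def circ(M,c,r,z):
    X=np.c_[c[0]+r*np.cos(th),c[1]+r*np.sin(th),0*th+z,0*th+1]@M.T;return X[:,:2]/X[:,2:]
def fit(path,M,c0,circles,span=.02,step=.001):
    g=cv2.resize(cv2.imread(path),None,fx=2,fy=2,interpolation=cv2.INTER_CUBIC)
    d=cv2.distanceTransform(255-cv2.Canny(g,40,110),cv2.DIST_L2,5)
    best=[]
    for dx in np.arange(-span,span+1e-9,step):
        for dy in np.arange(-span,span+1e-9,step):
            u=np.vstack([circ(M,(c0[0]+dx,c0[1]+dy),r,z) for r,z in circles])*2
            v=cv2.remap(d,u[:,:1].astype(np.float32),u[:,1:].astype(np.float32),1)
            best.append((np.exp(-(v/2)**2).mean(),c0[0]+dx,c0[1]+dy))
    best.sort(reverse=True);return np.round(best[:3],4).tolist()
E
python3 - <<'E'
from fit import *
pot=[(.03,.1),(.027,.1)];band=[(.042,.109),(.038,.109)]
for n in ("scene","side"):
    print(n,"pot",fit(f"pics/{n}1.png",P(n),(.626,-.245),pot)," pan",fit(f"pics/{n}1.png",P(n),(.501,.217),band))
for w,p in (("w1","Pw1"),("w3full","Pw3")): print(w,fit(f"pics/{w}.png",np.load(p+".npy"),(.63,-.249),pot))
print(fit("pics/s3full.png",P("side"),(.626,-.245),pot))
E
```

```text
scene pot [[0.9387, 0.629, -0.25], [0.9078, 0.628, -0.25], [0.8829, 0.629, -0.249]]  pan [[0.7476, 0.5, 0.221], [0.7361, 0.499, 0.221], [0.735, 0.501, 0.221]]
side pot [[0.8517, 0.627, -0.248], [0.8514, 0.627, -0.249], [0.8481, 0.628, -0.249]]  pan [[0.6592, 0.503, 0.216], [0.6518, 0.5, 0.216], [0.6516, 0.502, 0.216]]
w1 [[0.7934, 0.629, -0.248], [0.7918, 0.629, -0.249], [0.7425, 0.63, -0.249]]
w3full [[0.7323, 0.629, -0.249], [0.7202, 0.629, -0.248], [0.6776, 0.63, -0.248]]
[[0.8817, 0.627, -0.247], [0.8756, 0.627, -0.246], [0.8741, 0.627, -0.248]]
```

All the fits agree on the pot at (0.6285,-0.249), so I'll shift back 2 mm and grip.

>>> servo_tool(motion=[-0.1,0,0,0,0,0,0,0,0,0,0,0,0,0,0,0,0,0,0,0,0,0,0,0,0,0,0,0], grip=-1, force=60)

```text
time: 7.53
position: [0.6294, -0.249, 0.0332]
orientation: [[0.984, -0.178, 0.002], [-0.178, -0.984, -0.001], [0.002, 0.001, -1.0]]
ft_force: [-0.9, -1.2, 5.1]
grip_width: 0.0593
finger_force: 64.8
```

>>> servo_tool(motion=[0,0,-0.3,0,0,0,-0.6,0,0,0,-0.7,0,0,0,-0.8,0,0,0,-0.8,0,0,0,-0.8,0,0,0,-0.8,0,0,0,-0.8,0,0,0,-0.8,0,0,0,-0.8,0,0,0,-0.5,0,0,0,0,0])

```text
time: 8.53
position: [0.6299, -0.2489, 0.1889]
orientation: [[0.984, -0.178, 0.004], [-0.178, -0.984, -0.002], [0.005, 0.001, -1.0]]
ft_force: [-0.5, -0.6, -2.9]
grip_width: 0.0589
finger_force: 65.0
```

>>> servo_tool(motion=[0,0,0,-0.5,0,0,0,-0.5,0,0,0,-0.5,0,0,0,-0.5,0,0,0,-0.5,0,0,0,-0.5,0,0,0,-0.5,0,0,0,-0.5,0,0,0,-0.5,0,0,0,-0.5,0,0,0,-0.2,0,0,0,0])

```text
time: 9.53
position: [0.6285, -0.2482, 0.1848]
orientation: [[0.983, 0.183, -0.001], [0.183, -0.983, 0.001], [-0.001, -0.001, -1.0]]
ft_force: [0.3, -0.6, -2.2]
grip_width: 0.0587
finger_force: 65.0
```

Run:
```python
from fit import *
go(.501,.219,.19,10.6)
s=robot.sense();z=.1+s["position"][2]-.0332
M=P("wrist");cv2.imwrite("pics/w5.png",robot.camera("wrist")[:,:,::-1])
for n in ("scene","side"):
    cv2.imwrite(f"pics/{n}5.png",robot.camera(n)[:,:,::-1])
    print(n,fit(f"pics/{n}5.png",P(n),s["position"][:2],[(.03,z),(.027,z)]))
    # bottom rim
# pan handle: brown-dark segmentation along the expected strip in first images
for n,roi in (("scene",(375,180,420,220)),("side",(110,240,175,270))):
    im=cv2.imread(f"pics/{n}1.png");x0,y0,x1,y1=roi;c=im[y0:y1,x0:x1].astype(int)
    m=((c.sum(2)<210)&(c[:,:,2]>1.3*c[:,:,0])).astype(np.uint8)
    k,l,st,ce=cv2.connectedComponentsWithStats(m);i=1+st[1:,4].argmax()
    pts=np.argwhere(l==i)[:,::-1]+[x0,y0];vx,vy,px,py=cv2.fitLine(pts.astype(np.float32),2,0,.01,.01).ravel()
    t=(pts-[px,py])@[vx,vy];e=[np.array([px+vx*q,py+vy*q]) for q in np.percentile(t,[2,98])]
    print(n,len(pts),e);globals()[n+"e"]=e
A=sorted(scenee,key=lambda u:u[0]);B=sorted(sidee,key=lambda u:-u[0])
for a,b in zip(A,B):print(tri(a,b))
for nm,E in(("scene",A),("side",B)):
  for z in(.09,.1,.105):
    q=[plane(nm,u,z) for u in E];d=q[1]-q[0];w=q[1]-[.501,.219];print(nm,z,np.degrees(np.arctan2(d[1],d[0])).round(2),np.degrees(np.arctan2(w[1],w[0])).round(2),np.linalg.norm(w).round(4))
```

```text
t 9.53 yaw 10.57 pos [ 0.6285 -0.2482  0.1848] twist units -0.008 shift units [ -1.967 -24.135  -0.261] F [ 0.3 -0.6 -2.2] w 0.0587
scene [[0.5943, 0.6285, -0.2482], [0.5712, 0.6275, -0.2482], [0.5624, 0.6285, -0.2472]]
side [[0.755, 0.6295, -0.2512], [0.7517, 0.6295, -0.2522], [0.7513, 0.6295, -0.2502]]
scene 380 [array([375.77277648, 192.472     ]), array([413.59295511, 211.86448285])]
side 689 [array([116.56395297, 251.39820707]), array([170.4514104 , 256.68520255])]
[0.57554154 0.23166829 0.10056828]
[0.67896641 0.24868741 0.1010029 ]
scene 0.09 8.91 12.25 0.177
scene 0.1 8.91 9.48 0.1789
scene 0.105 8.91 8.12 0.1801
side 0.09 9.47 6.22 0.1896
side 0.1 9.47 9.27 0.1827
side 0.105 9.47 10.87 0.1795
```

The pan's handle points to 9.3°, and the same line passes through the pan axis at (0.501,0.219). I'll carry the pot there.

>>> servo_tool(motion=[0,0,0,0.3,-0.1,-0.4,0,0,-0.1,-0.8,0,0,-0.1,-1,0,0,-0.1,-1,0,0,-0.1,-1,0,0,-0.1,-1,0,0,-0.1,-1,0,0,-0.1,-1,0,0,-0.1,-1,0,0,-0.1,-1,0,0,-0.1,-1,0,0])

```text
time: 10.68
position: [0.5732, -0.0493, 0.1859]
orientation: [[0.987, 0.162, 0.0], [0.162, -0.987, 0.0], [0.0, 0.0, -1.0]]
ft_force: [0.2, -0.6, -3.1]
grip_width: 0.0587
finger_force: 65.0
```

>>> servo_tool(motion=[-0.1,-1,0,0,-0.1,-1,0,0,-0.1,-1,0,0,-0.1,-1,0,0,-0.1,-1,0,0,-0.1,-1,0,0,-0.1,-1,0,0,-0.1,-1,0,0,-0.1,-1,0,0,-0.1,-1,0,0,-0.1,-1,0,0,-0.1,-1,0,0])

```text
time: 11.68
position: [0.5103, 0.1834, 0.1859]
orientation: [[0.987, 0.162, 0.0], [0.162, -0.987, 0.0], [0.0, -0.0, -1.0]]
ft_force: [0.9, -0.1, -3.0]
grip_width: 0.0589
finger_force: 65.0
```

>>> servo_tool(motion=[-0.1,-0.9,0,0,-0.1,-0.6,0,0,0,-0.3,0,0,0,-0.1,0,0,0,0,0,0,0,0,0,0,0,0,0,0,0,0,0,0])

```text
time: 12.35
position: [0.5014, 0.2182, 0.1856]
orientation: [[0.987, 0.162, 0.0], [0.162, -0.987, -0.0], [-0.0, 0.0, -1.0]]
ft_force: [-0.7, -0.1, -2.1]
grip_width: 0.0592
finger_force: 65.1
```

```bash
cat > chk.py <<'E'
from fit import *
import sys
k=sys.argv[1]
go(.501,.219,.19,9.3)
s=robot.sense();dz=s["position"][2]-.0332
for n in ("scene","side"):
    cv2.imwrite(f"pics/{n}{k}.png",robot.camera(n)[:,:,::-1])
    print(n,"pot rim",fit(f"pics/{n}{k}.png",P(n),s["position"][:2],[(.03,.1+dz),(.027,.1+dz)])[:2],"bottom",fit(f"pics/{n}{k}.png",P(n),s["position"][:2],[(.03,dz)])[:2])
E
python3 chk.py 6
python3 - <<'E'
import cv2,numpy as np
a=cv2.imread("pics/scene6.png")[60:240,290:430];b=cv2.imread("pics/side6.png")[110:290,100:300]
cv2.imwrite("pics/c6.png",np.hstack([cv2.resize(a,None,fx=2.3,fy=2.3,interpolation=3),cv2.resize(b,None,fx=2.3,fy=2.3,interpolation=3)]))
E
```

```text
t 12.35 yaw 9.3 pos [0.5014 0.2182 0.1856] twist units -0.001 shift units [-0.011 -0.042 -0.219] F [-0.7 -0.1 -2.1] w 0.0592
scene pot rim [[0.5336, 0.5004, 0.2192], [0.5326, 0.4994, 0.2202]] bottom [[0.5995, 0.4984, 0.2202], [0.5917, 0.4984, 0.2212]]
side pot rim [[0.5013, 0.4824, 0.2072], [0.5012, 0.4824, 0.2062]] bottom [[0.5887, 0.5034, 0.2132], [0.5862, 0.5034, 0.2142]]
```

View pics/c6.png

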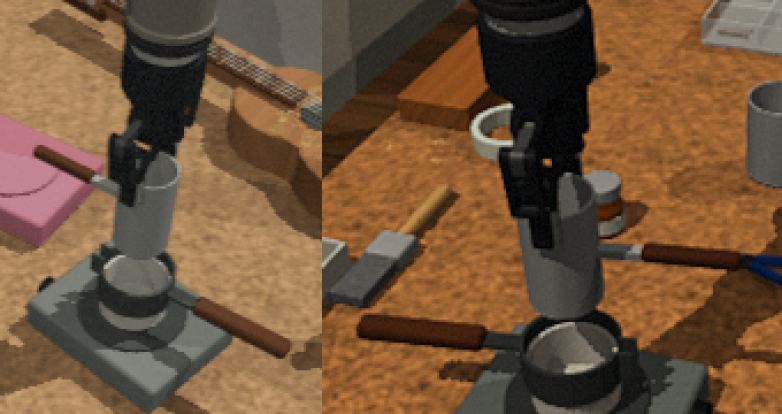

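The pot hangs over the pan, with its handle on the split side and roughly in line with the pan's handle. The scene crop shows the pot's grip at (37,148)–(95,180), and the side crop at (642,253)–(740,260). I'll measure its direction.

Run:
```python
from h import *
out={}
for n,roi in (("scene",(300,115,333,145)),("side",(237,212,285,230))):
    im=cv2.imread(f"pics/{n}6.png");x0,y0,x1,y1=roi;c=im[y0:y1,x0:x1].astype(int)
    m=((c.sum(2)<230)&(c[:,:,2]>1.3*c[:,:,0])).astype(np.uint8)
    k,l,st,ce=cv2.connectedComponentsWithStats(m);i=1+st[1:,4].argmax()
    pts=np.argwhere(l==i)[:,::-1]+[x0,y0];vx,vy,px,py=cv2.fitLine(pts.astype(np.float32),2,0,.01,.01).ravel()
    t=(pts-[px,py])@[vx,vy];e=[np.array([px+vx*q,py+vy*q]) for q in np.percentile(t,[2,98])]
    out[n]=sorted(e,key=lambda u:u[0]*(1 if n=="side" else -1))
    print(n,len(pts),np.round(out[n],1).tolist())
    q=[plane(n,u,.206) for u in out[n]];d=q[1]-q[0];print(np.degrees(np.arctan2(d[1],d[0])),[np.linalg.norm(p-[.501,.2185]).round(3) for p in q])
for a,b in zip(out["scene"],out["side"]):print(tri(a,b))
```

```text
scene 154 [[329.2, 136.7], [305.9, 125.1]]
-172.08656102284831 [np.float64(0.068), np.float64(0.137)]
side 419 [[239.9, 218.9], [282.5, 224.1]]
-173.57965449751197 [np.float64(0.064), np.float64(0.139)]
[0.43612954 0.20757366 0.20766633]
[0.36440245 0.19893752 0.20594157]
```

>>> servo_tool(motion=[0,-0.1,0.3,-0.5,0,0,0.5,0,0,0,0.5,0,0,0,0.4,0,0,0,0.2,0,0,0,0.2,0,0,0,0.2,0,0,0,0.2,0,0,0,0.2,0,0,0,0.2,0,0,0,0.2,0,0,0,0,0])

```text
time: 13.45
position: [0.5003, 0.2208, 0.1228]
orientation: [[0.98, 0.197, -0.001], [0.197, -0.98, -0.0], [-0.001, 0.0, -1.0]]
ft_force: [-0.2, -0.7, -2.8]
grip_width: 0.0592
finger_force: 65.1
```

>>> servo_tool(motion=[0,0,0.2,0,0,0,0.2,0,0,0,0.2,0,0,0,0.2,0,0,0,0.1,0,0,0,0.1,0,0,0,0.1,0,0,0,0,0,0,0,0,0])

```text
time: 14.2
position: [0.5008, 0.221, 0.1017]
orientation: [[0.98, 0.197, 0.0], [0.197, -0.98, -0.0], [0.0, 0.0, -1.0]]
ft_force: [0.3, -0.1, -2.4]
grip_width: 0.0595
finger_force: 65.1
```

>>> servo_tool(motion=[0,0,0.1,0,0,0,0.1,0,0,0,0.1,0,0,0,0.1,0,0,0,0.1,0,0,0,0.1,0,0,0,0,0,0,0,0,0])

```text
time: 14.87
position: [0.5006, 0.2209, 0.0895]
orientation: [[0.98, 0.197, -0.0], [0.197, -0.98, -0.0], [-0.0, 0.0, -1.0]]
ft_force: [0.0, -0.3, -2.0]
grip_width: 0.059
finger_force: 65.1
```

No contact yet, and the handle is already past the band's edge, so it is in the split. I'll lower the rest.

>>> servo_tool(motion=[0,0,0.1,0,0,0,0.1,0,0,0,0.1,0,0,0,0.05,0,0,0,0.05,0,0,0,0,0,0,0,0,0])

```text
time: 15.45
position: [0.501, 0.2209, 0.0822]
orientation: [[0.98, 0.197, 0.001], [0.197, -0.98, 0.0], [0.001, 0.0, -1.0]]
ft_force: [-1.4, -1.5, 3.6]
grip_width: 0.0586
finger_force: 65.5
```

The pot touched the floor exactly at the expected home height. Release and retreat.

>>> servo_tool(motion=[0,0,0,0,0,0,0,0,0,0,0,0,0,0,0,0,0,0,0,0,0,0,0,0,0,0,0,0], grip=0.85)

```text
time: 16.03
position: [0.5008, 0.221, 0.0816]
orientation: [[0.98, 0.197, 0.0], [0.197, -0.98, -0.0], [0.0, 0.0, -1.0]]
ft_force: [0.0, -0.5, 0.1]
grip_width: 0.0788
finger_force: 0.0
```

>>> servo_tool(motion=[0,0,-0.2,0,0,0,-0.4,0,0,0,-0.7,0,0,0,-0.8,0,0,0,-0.8,0,0,0,-0.8,0,0,0,-0.8,0,0,0,-0.8,0,0,0,-0.8,0,0,0,-0.5,0,0,0,0,0,0,0,0,0])

```text
time: 17.03
position: [0.5008, 0.221, 0.214]
orientation: [[0.98, 0.197, 0.001], [0.197, -0.98, 0.0], [0.001, 0.0, -1.0]]
ft_force: [-0.5, 0.0, -0.9]
grip_width: 0.0791
finger_force: 0.0
```

Run:
```python
from fit import *
go(.501,.219,.19,9.3)
Mw=P("wrist");ims=[]
for n in ("wrist","scene","side"): cv2.imwrite(f"pics/{n}7.png",robot.camera(n)[:,:,::-1])
for n,M in (("wrist",Mw),("scene",P("scene")),("side",P("side"))):
    print(n,fit(f"pics/{n}7.png",M,(.501,.219),[(.03,.149),(.027,.149)])[:2], "12mm high:",fit(f"pics/{n}7.png",M,(.501,.219),[(.03,.161),(.027,.161)])[:1])
a=cv2.imread("pics/scene7.png")[100:240,290:430];b=cv2.imread("pics/side7.png")[170:310,110:290]
cv2.imwrite("pics/c7.png",np.hstack([cv2.resize(a,(340,340),interpolation=3),cv2.resize(b,(437,340),interpolation=3)]))
```

```text
t 17.03 yaw 11.36 pos [0.5008 0.221  0.214 ] twist units 0.516 shift units [-0.008  0.099  1.2  ] F [-0.5  0.  -0.9] w 0.0791
wrist [[0.8216, 0.502, 0.222], [0.7692, 0.502, 0.221]] 12mm high: [[0.6148, 0.507, 0.223]]
scene [[0.8906, 0.501, 0.22], [0.8867, 0.5, 0.221]] 12mm high: [[0.8798, 0.508, 0.211]]
side [[0.9342, 0.501, 0.221], [0.9093, 0.501, 0.22]] 12mm high: [[0.8793, 0.495, 0.233]]
```

View pics/c7.png

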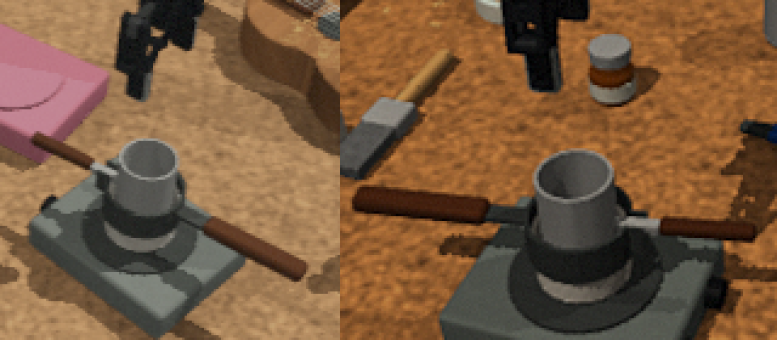

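The pot stands in the pan at the home height: all three cameras agree on a rim at z 0.149 centred at (0.501,0.221). Its handle is in the split and the gripper is clear.

```bash
python3 -c "
from bench import robot
print(robot.sign_off())"
```

```text
the job is handed in; nothing more can be done
None
```

The slim pot stands upright and home on the pan's floor with its handle in the split, was lowered in and released, and the job is handed in; the sign-off returned no verdict, and I made no final check on the big pot or the jar, though no move went near enough to touch either.

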